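Release the ratchet pawl and lower the lever of a strip-cap press

ROBOT

A 6-joint arm with a two-finger parallel gripper is mounted at the origin on the work surface. World frame = base frame: x ahead of the robot, y to its left, z up, the work surface at z = 0. Lengths are in m, angles in rad, forces in N, time in s.
With the tool pointing down it reaches from about 0.375 to 0.975 m from the base axis. Payload 3.8 kg.
Tool frame: the origin (TCP) lies at the very end of the fingers, on their centre line; the grasp point (between the pads) lies 19 mm behind it; z points along the fingers, y is the line along which they close (so a half turn about z gives the same grasp; the last joint's range is limited). The gripper opens to 85 mm and grips with 20 to 120 N. Pads are 22 mm wide; open, the fingers measure 114 mm over their backs; the gripper's body (76 mm by 85 mm) begins 54 mm behind the grasp point. The pads swing forward as they close: fully open they stand 13 mm farther back than shut.
Start: joints at [-1.221, 0.264, 1.604, -0, 1.274, -0.037], TCP at [0.255, -0.625, 0.231] pointing down, gripper open.
Joint ranges: [-2.63, 2.63], [-0.94, 2.18], [0.31, 2.57], [-1.31, 4.45], [0, 2.66], [-2.55, 2.55]. Speed limits (rad/s): [2.57, 2.57, 3.14, 3.14, 3.14, 3.14].

INTERFACE

Orientations are given as a rotation vector (axis times angle).
In Python, from workcell import read_state, read_camera, calibration, finish_job gives the robot as it stands.
- The arm moves only by the tool step_arm, never from a script. Its argument "commands" is a list of rows, each an object of numbers: "fingers": the gripper's target within -1 to 1 (shut at 1, half-way at 0, fully open at -1); "dx", "dy", "dz": the shift along the tool's x, y, z in m; "roll": the turn about the tool's z in degrees. In form: [{"fingers": .., "dx": .., "dy": .., "dz": .., "roll": ..}, ...]. A call has 1 to 8 rows; each row is the pose to reach, as a shift and turn from the pose commanded when the call began, along the tool's axes at that moment; what a row does not reach only later rows make up. A row lasts 1/8 s, in which the tool goes at most 62.5 mm and 10.7 degrees, less where a joint would pass 70% of its speed; a pose out of reach is approached as far as the arm can. A call with a gripper value outside its range is refused whole. The fingers move at their own pace and stop on an object; "squeeze" is the grip in N (left out, the last holds). Time passes only in rows, so rows that repeat a pose let the fingers close. It gives the time, the measured TCP pose, the force, the opening and the grip force at its end, in the units of the state.
- read_state(): the state, without advancing time (a new reading comes with each control period).
- read_camera(name): name is "scene" or "side" or "wrist"; returns (picture, depth): 400x640x3 uint8, blue, green, red; 400x640 float32, m along the optical axis (not along the pixel's ray), 0 where there is no reading.
- calibration(name): a dict with "intrinsics" (3x3 intrinsics, pixels), "world_to_cam" (4x4, takes a point from world to camera coordinates). Camera axes: x right, y up, looking along -z (the intrinsics and any distortion apply to the point x, -y, -z); pixel columns grow to the right and rows downward; lengths in m; the calibration is good to about 2 mm. The wrist camera is an equidistant fisheye: a pixel r from the principal point sees the ray r / f radians off the axis. A picture is of the moment at which its call begins: read the wrist's pose just before it. calibration takes no time and is no camera call; for the wrist camera it gives the pose at the moment of the call.
- finish_job(): hands the job in; it is judged then, once.
The state is a dict: "time": time; "q": joint angles; "joint_vel": joint speeds; "joint_torque": joint torques, N m; "tool_pos": TCP position; "tcp_rot": TCP orientation; "wrist_force": force on the tool from outside, world axes, zero at the start; "torque": the same for the moment, N m; "width": opening from 0.0 (shut) to 1.0 (fully open); "grip_force": force on a finger pad.
Only numpy, scipy, OpenCV 4.12 (cv2) and the standard library are available. Lean on these libraries where they do the work, as an engineer would, in place of code of your own. Each camera call takes 0.05 s, during which the arm holds its last target. There are 200 camera calls.

TASK

The lever of the tube-strip cap press is held up by its ratchet: press the red pawl tab down to its stop so that its hook comes free of the teeth and stays free, then push the raised blue-gripped lever down past the teeth until it is fully down on the tube caps. Only press and push with the fingertips: do not raise the lever, leave the pawl freed, and leave the tube rack, tip box and bottle standing where they are. Finish clear of everything.

Things in the scene. Friction and masses are not known exactly. Their poses are not given: they have to be found in the camera images.
- press: White press fixed to the bench, base 200 x 125 x 12 mm; cheeks 139 mm high. Origin: centre of its underside; z up. -x points to the lever's grip end, +x to the pawl tab. Yaw and place vary. In this frame the lever's axle runs along y through (20, 0, 85) mm, the pawl's along y through (68, 0, 127) mm. A block with eight green-capped tubes (tops 49 mm high) stands under the lever at x = -45 mm.
- lever_grip (a point): Centre of the upper face of the lever's blue grip pad (36 mm along the lever, 64 wide, 18 thick): 140 mm from the axle along the lever and 9 mm to its upper side. Fully down it is at (-120, 0, 94) mm in the press frame, face level; raised, the face looks up and towards the pawl. It moves in an arc about the axle. Its z axis is the face's outward normal, its -x points outward along the lever.
- lever (a joint): Angle of the lever above level, rad: 0 = fully down (hard stop, bar on the tube caps); starts raised, 0.82 to 0.92. Stiff: it stays where it is left and takes about 2 to 6 N at the grip pad to move. With the pawl engaged it gives only to about 0.80, then the hook stops it at a tooth of the wheel on its axle.
- pawl_tab (a point): Centre of the upper face of the red thumb tab (34 mm along press x, 44 wide, 8 thick) at the pawl's outer end, 45 mm from the pawl's axle along press +x and 22 mm above it. Engaged it is at (113, 0, 149) mm in the press frame; at its stop about 18 mm lower and 5 mm farther out. Nothing stands above or beyond it.
- pawl (a joint): Angle of the red rocking pawl, rad: 0 = engaged (its hook behind a tooth of the wheel), grows as the tab is pressed down, 0.40 = stop, hook well clear of the teeth. Starts at 0 to 0.04. Below about 0.2 the hook still catches. Stiff: it takes about 3 to 4 N at the tab and stays where it is left.
- tube_rack: Bystander: loose yellow tube rack with a few blue-capped tubes, 110 x 66 mm, 56 mm high with the caps, 0.16 kg. Origin: centre of its underside.
- tip_box: Bystander: loose pink pipette-tip box, 110 x 76 mm, 54 mm high, 0.2 kg. Origin: centre of its underside.
- reagent: Bystander: small loose reagent bottle with a blue cap, 48 mm in diameter, 95 mm high. Origin: centre of its underside.

How it is judged:
By the outcome, as a careful person would: the job done as asked, in the order asked, and still so for the second after the job is handed in, with the robot touching nothing.
It also fails if it takes over 48 s, if anything falls off the work surface, if the arm or the gripper's body presses on something with over 40 N, if the wrist force passes 120 N, or if a joint passes its speed limit or range.

## Working session

There is one attempt and no reset: what is moved stays moved. The work goes in short steps, Python scripts to look and compute and a tool call to move; the robot and the scene stay as the last step left them, time stands still between calls to the robot, and variables do not carry over. Pictures are saved under pics/ and viewed, at most 10 in all, crops included, and the job is handed in when it is done.

Besides the shell and the picture viewer there is one more tool, called after "Request:" as a command line: name --argument value ..., lists and objects as JSON in quotes. step_arm: Moves the arm, as the interface text tells. Its arguments: {"type":"object","properties":{"commands":{"type":"array","items":{"type":"object","properties":{"fingers":{"type":"number"},"dx":{"type":"number"},"dy":{"type":"number"},"dz":{"type":"number"},"roll":{"type":"number"}}}},"squeeze":{"type":"number"}},"required":["commands"]}

```bash
mkdir -p pics; cat > h.py <<'E'
import numpy as np,cv2
from workcell import *
def cloud(name):
    c=calibration(name);im,d=read_camera(name)
    K=np.array(c["intrinsics"]);T=np.linalg.inv(np.array(c["world_to_cam"]))
    v,u=np.mgrid[:400,:640]
    P=np.stack([(u-K[0,2])/K[0,0]*d,-(v-K[1,2])/K[1,1]*d,-d,np.ones_like(d)],-1)@T.T
    P[d==0]=np.nan
    return im,P[...,:3],c
E
python3 - <<'E'
from h import *
for n in("scene","side"):
    im,P,c=cloud(n);np.savez(f"{n}.npz",im=im,P=P);cv2.imwrite(f"pics/{n}0.png",im)
    print(n,c)
print(read_state())
E
```

```text
scene {'intrinsics': array([[433.65191841,   0.        , 320.47911451],
       [  0.        , 433.65191841, 191.47086129],
       [  0.        ,   0.        ,   1.        ]]), 'world_to_cam': array([[ 0.64097151,  0.76738896, -0.01642273, -0.39343489],
       [-0.48688468,  0.423031  ,  0.76419113,  0.17756976],
       [ 0.59337916, -0.48182877,  0.64478075, -1.09708466],
       [ 0.        ,  0.        ,  0.        ,  1.        ]])}
side {'intrinsics': array([[482.88947516,   0.        , 310.56934171],
       [  0.        , 482.88947516, 205.07737932],
       [  0.        ,   0.        ,   1.        ]]), 'world_to_cam': array([[-0.70808843, -0.70609699,  0.00614896,  0.46498974],
       [ 0.34844843, -0.34183072,  0.87277457, -0.26845006],
       [-0.6141616 ,  0.62014417,  0.48808477, -0.68408173],
       [ 0.        ,  0.        ,  0.        ,  1.        ]])}
{'time': 0.1, 'q': array([-1.22091777e+00,  2.64693948e-01,  1.60525415e+00, -5.44029286e-06,
        1.27367855e+00, -3.68767646e-02]), 'joint_vel': array([ 0.00053586, -0.00014223, -0.00319913,  0.0002071 ,  0.00157006,
        0.0001645 ]), 'joint_torque': array([ 5.68306746e-05, -5.16706467e+01, -3.68589306e+01, -9.13040481e-05,
        6.28424110e-03,  1.33038651e-05]), 'tool_pos': array([ 0.25438473, -0.62451761,  0.23006661]), 'tcp_rot': array([-3.08106426e+00, -6.03351102e-01,  5.05724443e-04]), 'wrist_force': array([-0.57976868, -0.37178907, -0.08247669]), 'torque': array([-0.05993971,  0.00684303, -0.05490869]), 'grip_force': 0.0, 'width': 0.9971166435114123}
```

View pics/scene0.png

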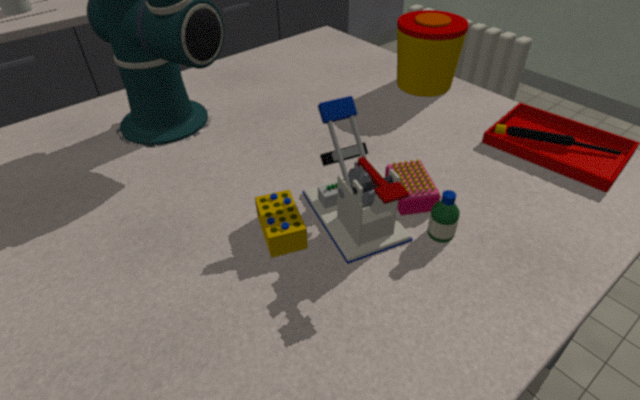

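View pics/side0.png

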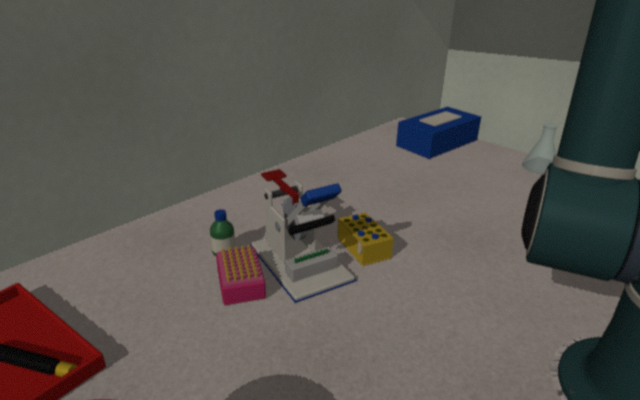

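```bash
python3 - <<'E'
from h import *
for n in("scene","side"):
    z=np.load(n+".npz");im,P=z["im"],z["P"];h=cv2.cvtColor(im,cv2.COLOR_BGR2HSV)
    H,S,V=h[...,0],h[...,1],h[...,2]
    ok=np.isfinite(P[...,0])&(P[...,2]>.02)
    for nm,m in dict(red=((H<6)|(H>174))&(S>150)&(V>80),blue=(H>98)&(H<125)&(S>120)&(V>60),green=(H>45)&(H<85)&(S>90),yellow=(H>18)&(H<35)&(S>110),pink=(H>140)&(H<172)&(S>50)).items():
        k,l,st,_=cv2.connectedComponentsWithStats((m&ok).astype(np.uint8))
        for i in range(1,k):
            if st[i,4]<40: continue
            p=P[l==i];print(n,nm,st[i],np.median(p,0).round(3),np.percentile(p,3,0).round(3),np.percentile(p,97,0).round(3))
E
```

```text
scene red [397  10  72  28 958] [0.325 0.61  0.179] [0.225 0.553 0.175] [0.386 0.713 0.18 ]
scene red [ 484  103  155   81 1183] [0.734 0.57  0.03 ] [0.569 0.514 0.022] [0.839 0.719 0.032]
scene red [359 157  50  44 588] [0.666 0.097 0.149] [0.588 0.071 0.145] [0.69  0.115 0.151]
scene blue [319  97  38  25 638] [0.498 0.138 0.194] [0.484 0.111 0.183] [0.513 0.167 0.205]
scene blue [443 191  13  14 116] [0.704 0.201 0.095] [0.694 0.195 0.085] [0.712 0.214 0.097]
scene green [432 202  27  23 455] [0.711 0.193 0.065] [0.689 0.183 0.05 ] [0.724 0.21  0.077]
scene yellow [ 397   29   69   63 3049] [0.351 0.574 0.099] [0.265 0.553 0.025] [0.386 0.655 0.158]
scene yellow [495 124  11   9  75] [0.593 0.553 0.03 ] [0.58  0.546 0.021] [0.601 0.564 0.034]
scene yellow [417 159  17  31  52] [0.614 0.262 0.053] [0.572 0.243 0.048] [0.645 0.286 0.056]
scene yellow [405 161  17  29  57] [0.592 0.246 0.053] [0.56  0.223 0.047] [0.632 0.264 0.056]
scene yellow [411 160  17  31  56] [0.606 0.253 0.053] [0.566 0.233 0.047] [0.638 0.276 0.055]
scene yellow [394 162  13  25  46] [0.58  0.225 0.054] [0.5
[... 1050 characters left out ...]
] [ 0.448 -0.038  0.023] [0.566 0.042 0.052]
side yellow [247 245  10  31  52] [0.58  0.227 0.053] [0.543 0.204 0.048] [0.619 0.249 0.055]
side yellow [235 247   8  31  51] [0.591 0.249 0.053] [0.555 0.226 0.048] [0.631 0.271 0.055]
side yellow [241 246   9  31  56] [0.581 0.241 0.053] [0.548 0.215 0.049] [0.625 0.26  0.055]
side yellow [222 249   7  31  40] [0.605 0.269 0.053] [0.567 0.247 0.049] [0.642 0.291 0.055]
side yellow [228 248   8  31  48] [0.594 0.261 0.053] [0.561 0.237 0.049] [0.636 0.281 0.055]
side yellow [ 54 362  22  14 202] [0.588 0.564 0.031] [0.579 0.552 0.023] [0.603 0.573 0.033]
side pink [217 247  49  52 870] [0.554 0.272 0.039] [0.53  0.209 0.022] [0.635 0.304 0.045]
```

Scene view: red tab at about (390,190), raised blue grip at (338,108). The yellow rack at (282,222), pink box at (412,185) and bottle at (445,215) stand beside the press. The side view agrees, with the tab at (275,177) and the grip at (321,194). Next I fit the press pose.

```bash
cat > fit.py <<'E'
from h import *
from scipy.optimize import least_squares
T=[];G=[]
def rng(P,a,b): return np.all((P>a)&(P<b),-1)
for n in("scene","side"):
    z=np.load(n+".npz");im,P=z["im"],z["P"];h=cv2.cvtColor(im,cv2.COLOR_BGR2HSV)
    H,S,V=h[...,0],h[...,1],h[...,2]
    r=((H<6)|(H>174))&(S>150)&(V>60)&rng(P,[.5,0,.141],[.8,.2,.17])
    b=(H>98)&(H<125)&(S>120)&(V>50)&rng(P,[.4,.05,.17],[.6,.25,.22])
    p=P[r];top=p[p[:,0]>.64]
    (c,wh,a)=cv2.minAreaRect(top[:,:2].astype(np.float32));print(n,"tab",np.round(c,4),np.round(wh,4),a,np.median(top[:,2]))
    q=P[b];c0=q.mean(0);w,v=np.linalg.eigh(np.cov((q-c0).T));print(n,"grip",c0.round(4),"normal",v[:,0].round(3),"long",v[:,2].round(3),"sd",np.sqrt(w).round(4))
    # base plate (z~12mm) points
    m=rng(P,[.4,-.05,.008],[.8,.3,.017])&(S<60);e=P[m]
    (c,wh,a)=cv2.minAreaRect(e[:,:2].astype(np.float32));print(n,"base",len(e),np.round(c,4),np.round(wh,4),a)
E
python3 fit.py
```

```text
scene tab [0.6651 0.0925] [0.0432 0.0536] 73.82815551757812 0.14903118644163899
scene grip [0.4986 0.138  0.1937] normal [ 0.709 -0.22   0.67 ] long [0.29  0.957 0.007] sd [0.0014 0.0096 0.018 ]
scene base 2039 [0.59   0.1512] [0.1962 0.2338] 73.92877197265625
side tab [0.6617 0.0969] [0.0405 0.0475] 73.79679107666016 0.14785650342737425
side grip [0.4826 0.1547 0.1981] normal [-0.787  0.259 -0.56 ] long [-0.393 -0.91   0.132] sd [0.0046 0.0055 0.0197]
side base 2224 [0.5778 0.161 ] [0.2028 0.2159] 75.11006927490234
```

Request:
step_arm --commands '[{"fingers":1,"dx":0.06,"dy":-0.045,"dz":0,"roll":-8},{"fingers":1,"dx":0.12,"dy":-0.09,"dz":0,"roll":-16},{"fingers":1,"dx":0.18,"dy":-0.135,"dz":0,"roll":-24},{"fingers":1,"dx":0.23,"dy":-0.175,"dz":0,"roll":-32},{"fingers":1,"dx":0.28,"dy":-0.21,"dz":0,"roll":-40},{"fingers":1,"dx":0.33,"dy":-0.25,"dz":0,"roll":-48},{"fingers":1,"dx":0.33,"dy":-0.25,"dz":0,"roll":-51.6},{"fingers":1,"dx":0.33,"dy":-0.25,"dz":0,"roll":-51.6}]'

```text
time: 1.1
tool_pos: [0.4667, -0.2666, 0.2309]
tcp_rot: [-2.508, -1.89, -0.0]
wrist_force: [-0.7, -0.4, 0.2]
width: -0.002
grip_force: 0.0
```

Request:
step_arm --commands '[{"fingers":1,"dx":0.055,"dy":0.015},{"fingers":1,"dx":0.11,"dy":0.03},{"fingers":1,"dx":0.165,"dy":0.045},{"fingers":1,"dx":0.22,"dy":0.06},{"fingers":1,"dx":0.28,"dy":0.075},{"fingers":1,"dx":0.34,"dy":0.09},{"fingers":1,"dx":0.402,"dy":0.1035},{"fingers":1,"dx":0.402,"dy":0.1035}]'

```text
invalid input
```

```bash
python3 - <<'E'
from h import *
print(read_state()["tool_pos"],read_state()["tcp_rot"])
im,P,c=cloud("scene");cv2.imwrite("pics/s1.png",cv2.resize(im[80:280,220:500],None,fx=2.5,fy=2.5))
E
```

```text
[ 0.4667229  -0.26659216  0.23085295] [-2.50808991e+00 -1.89020009e+00 -1.80923181e-04]
```

View pics/s1.png

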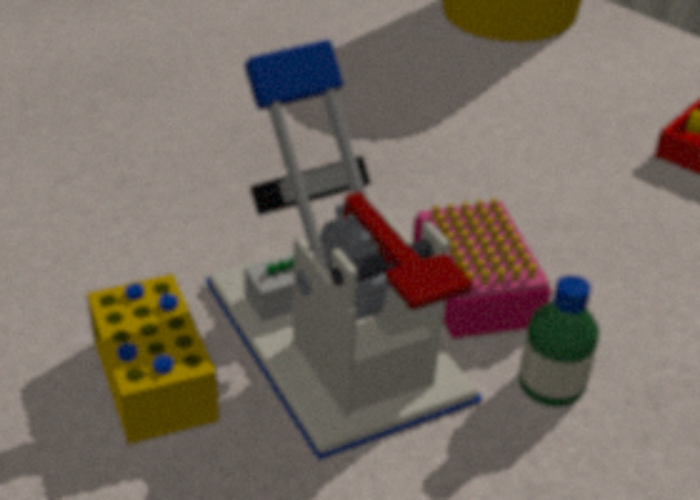

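The picture shows the pawl tab at about (392,192) in the full image, which matches my projected estimate of (391,189). The move was refused, so I'm sending it again with every field filled in.

Request:
step_arm --commands '[{"fingers":1,"dx":0.055,"dy":0.015,"dz":0,"roll":0},{"fingers":1,"dx":0.11,"dy":0.03,"dz":0,"roll":0},{"fingers":1,"dx":0.165,"dy":0.045,"dz":0,"roll":0},{"fingers":1,"dx":0.22,"dy":0.06,"dz":0,"roll":0},{"fingers":1,"dx":0.28,"dy":0.075,"dz":0,"roll":0},{"fingers":1,"dx":0.34,"dy":0.09,"dz":0,"roll":0},{"fingers":1,"dx":0.402,"dy":0.1035,"dz":0,"roll":0},{"fingers":1,"dx":0.402,"dy":0.1035,"dz":0,"roll":0}]'

```text
time: 2.15
tool_pos: [0.6792, 0.0902, 0.2301]
tcp_rot: [-2.51, -1.888, 0.0]
wrist_force: [-0.2, -0.7, 0.3]
width: 0.002
grip_force: 0.0
```

Request:
step_arm --commands '[{"fingers":1,"dx":0,"dy":0,"dz":0.05,"roll":0},{"fingers":1,"dx":0,"dy":0,"dz":0.072,"roll":0},{"fingers":1,"dx":0,"dy":0,"dz":0.077,"roll":0},{"fingers":1,"dx":0,"dy":0,"dz":0.082,"roll":0},{"fingers":1,"dx":0,"dy":0,"dz":0.086,"roll":0},{"fingers":1,"dx":0,"dy":0,"dz":0.086,"roll":0}]'

```text
time: 2.9
tool_pos: [0.6791, 0.0876, 0.1471]
tcp_rot: [2.511, 1.884, 0.004]
wrist_force: [0.8, -1.2, 3.5]
width: 0.006
grip_force: 1.3
```

Request:
step_arm --commands '[{"fingers":1,"dx":0,"dy":0,"dz":0.003,"roll":0},{"fingers":1,"dx":0,"dy":0.001,"dz":0.006,"roll":0},{"fingers":1,"dx":0,"dy":0.002,"dz":0.009,"roll":0},{"fingers":1,"dx":0,"dy":0.003,"dz":0.012,"roll":0},{"fingers":1,"dx":0,"dy":0.004,"dz":0.014,"roll":0},{"fingers":1,"dx":0,"dy":0.004,"dz":0.014,"roll":0}]'

```text
time: 3.65
tool_pos: [0.6824, 0.0868, 0.1314]
tcp_rot: [2.512, 1.885, 0.002]
wrist_force: [3.9, -2.1, 2.8]
width: -0.001
grip_force: 2.3
```

Request:
step_arm --commands '[{"fingers":1,"dx":0,"dy":0,"dz":0.002,"roll":0},{"fingers":1,"dx":0,"dy":0,"dz":0.004,"roll":0},{"fingers":1,"dx":0,"dy":0,"dz":0.004,"roll":0}]'

```text
time: 4.03
tool_pos: [0.6827, 0.0868, 0.1296]
tcp_rot: [2.512, 1.885, 0.004]
wrist_force: [1.5, -2.8, 11.3]
width: 0.004
grip_force: 5.4
```

Request:
step_arm --commands '[{"fingers":1,"dx":0,"dy":0,"dz":0.002,"roll":0},{"fingers":1,"dx":0,"dy":0,"dz":0.003,"roll":0},{"fingers":1,"dx":0,"dy":0,"dz":0.003,"roll":0}]'

```text
time: 4.4
tool_pos: [0.6829, 0.0869, 0.1293]
tcp_rot: [2.511, 1.884, 0.005]
wrist_force: [-3.0, -2.5, 19.7]
width: 0.0
grip_force: 9.2
```

Request:
step_arm --commands '[{"fingers":1,"dx":0,"dy":0,"dz":-0.03,"roll":0},{"fingers":1,"dx":0,"dy":0,"dz":-0.08,"roll":0},{"fingers":1,"dx":0,"dy":0,"dz":-0.13,"roll":0},{"fingers":1,"dx":0,"dy":0.05,"dz":-0.13,"roll":0},{"fingers":1,"dx":0,"dy":0.05,"dz":-0.13,"roll":0}]'

```text
time: 5.03
tool_pos: [0.7298, 0.0727, 0.252]
tcp_rot: [-2.511, -1.883, 0.004]
wrist_force: [-1.6, 0.3, -1.6]
width: 0.002
grip_force: 0.0
```

```bash
python3 - <<'E'
from h import *
for n in("scene","side"):
    im,P,c=cloud(n);np.savez(f"{n}.npz",im=im,P=P)
    if n=="side":cv2.imwrite("pics/s2.png",cv2.resize(im[140:310,190:410],None,fx=3.4,fy=3.4))
    h=cv2.cvtColor(im,cv2.COLOR_BGR2HSV);H,S,V=h[...,0],h[...,1],h[...,2]
    p=P[((H<6)|(H>174))&(S>150)&(V>50)]
    p=p[np.all((p>[.5,0,.1])&(p<[.8,.2,.18]),1)]
    u=np.array([.960,-.279]);q=np.c_[(p[:,:2]-[.5635,.1238])@u,p[:,2]]
    for a in np.arange(.02,.15,.012):
        s=q[(q[:,0]>a)&(q[:,0]<a+.012)]
        if len(s)>3: print(n,round(a+.006,3),len(s),np.median(s[:,1]).round(4))
E
python3 fit.py|grep grip
```

```text
scene 0.026 23 0.1611
scene 0.038 54 0.1602
scene 0.05 53 0.1552
scene 0.062 57 0.1502
scene 0.074 65 0.1444
scene 0.086 67 0.1399
scene 0.098 52 0.1353
scene 0.11 172 0.1344
scene 0.122 218 0.1296
scene 0.134 130 0.1253
side 0.026 56 0.157
side 0.038 15 0.1558
side 0.05 13 0.1487
side 0.062 22 0.1435
side 0.074 15 0.1403
side 0.086 11 0.1363
side 0.098 49 0.1333
side 0.11 20 0.1331
scene grip [0.4986 0.1378 0.1937] normal [ 0.711 -0.227  0.666] long [0.291 0.957 0.015] sd [0.0015 0.0096 0.0181]
side grip [0.4826 0.1547 0.198 ] normal [-0.804  0.262 -0.534] long [-0.387 -0.912  0.134] sd [0.0045 0.0055 0.0198]
  return _methods._mean(a, axis=axis, dtype=dtype,
  ret = ret.dtype.type(ret / rcount)
```

View pics/s2.png

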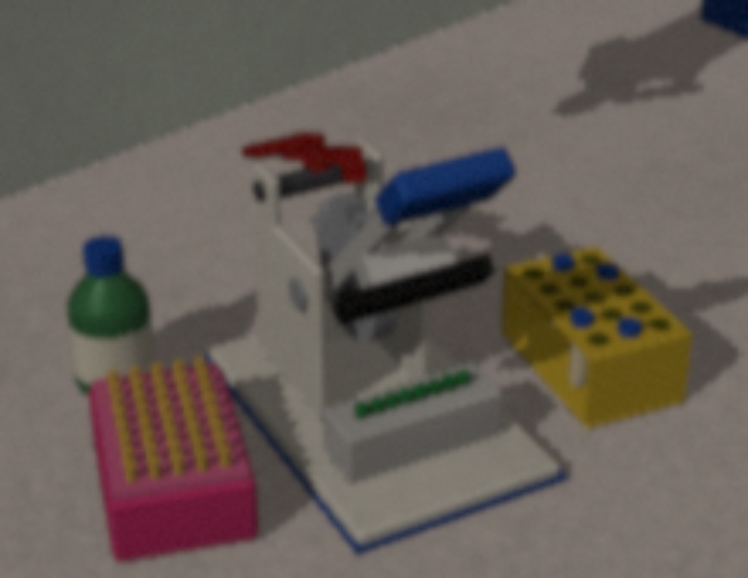

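The side view shows the pawl tilted 0.4 rad with its hook clear, the lever still raised, and the bystanders where they were. Next I move over the grip pad.

Request:
step_arm --commands '[{"fingers":1,"dx":0,"dy":-0.055,"dz":0,"roll":0},{"fingers":1,"dx":0.002,"dy":-0.11,"dz":0,"roll":0},{"fingers":1,"dx":0.002,"dy":-0.165,"dz":0,"roll":0},{"fingers":1,"dx":0.002,"dy":-0.21,"dz":0,"roll":0},{"fingers":1,"dx":0.002,"dy":-0.23,"dz":0,"roll":0},{"fingers":1,"dx":0.002,"dy":-0.23,"dz":0.03,"roll":0},{"fingers":1,"dx":0.002,"dy":-0.23,"dz":0.045,"roll":0},{"fingers":1,"dx":0.002,"dy":-0.23,"dz":0.045,"roll":0}]'

```text
time: 6.12
tool_pos: [0.5081, 0.1387, 0.2073]
tcp_rot: [-2.512, -1.884, 0.006]
wrist_force: [0.8, -0.0, 0.1]
width: 0.006
grip_force: 0.0
```

Request:
step_arm --commands '[{"fingers":1,"dx":0,"dy":-0.001,"dz":0.009,"roll":0},{"fingers":1,"dx":0,"dy":-0.003,"dz":0.014,"roll":0},{"fingers":1,"dx":0,"dy":-0.009,"dz":0.019,"roll":0},{"fingers":1,"dx":0,"dy":-0.015,"dz":0.025,"roll":0},{"fingers":1,"dx":0,"dy":-0.02,"dz":0.03,"roll":0},{"fingers":1,"dx":0,"dy":-0.025,"dz":0.036,"roll":0},{"fingers":1,"dx":0,"dy":-0.03,"dz":0.041,"roll":0},{"fingers":1,"dx":0,"dy":-0.03,"dz":0.041,"roll":0}]'

```text
time: 7.12
tool_pos: [0.4792, 0.1477, 0.1675]
tcp_rot: [-2.511, -1.885, 0.003]
wrist_force: [0.1, 0.1, 0.5]
width: 0.002
grip_force: 0.2
```

```bash
python3 - <<'E'
from h import *
im,P,c=cloud("scene");im2,_,_=cloud("side")
cv2.imwrite("pics/s3.png",np.hstack([cv2.resize(im[70:270,240:440],(400,400)),cv2.resize(im2[120:320,220:420],(400,400))]))
E
```

```text
(no output)
```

View pics/s3.png

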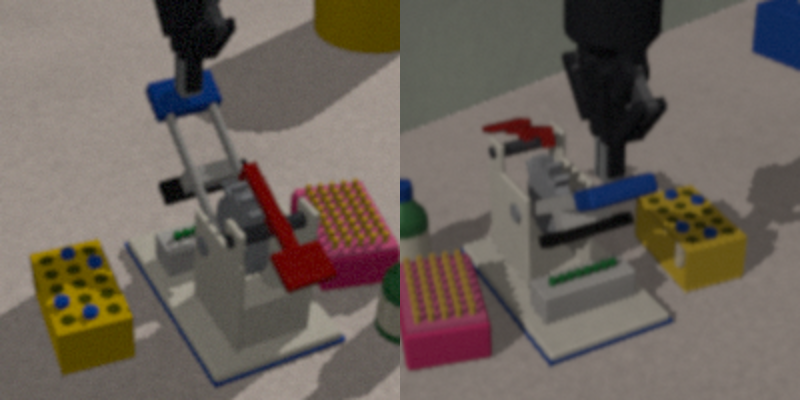

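The lever has come down to about 0.55 rad. The tip is near the middle of the pad at crop (190,90), and the pawl is still freed. I continue along the arc.

Request:
step_arm --commands '[{"fingers":1,"dx":0,"dy":-0.005,"dz":0.009,"roll":0},{"fingers":1,"dx":0,"dy":-0.01,"dz":0.019,"roll":0},{"fingers":1,"dx":0,"dy":-0.015,"dz":0.029,"roll":0},{"fingers":1,"dx":0,"dy":-0.019,"dz":0.039,"roll":0},{"fingers":1,"dx":0,"dy":-0.022,"dz":0.049,"roll":0},{"fingers":1,"dx":0,"dy":-0.025,"dz":0.06,"roll":0},{"fingers":1,"dx":0,"dy":-0.026,"dz":0.067,"roll":0},{"fingers":1,"dx":0,"dy":-0.027,"dz":0.073,"roll":0}]'

```text
time: 8.22
tool_pos: [0.4549, 0.1548, 0.0949]
tcp_rot: [2.512, 1.885, 0.001]
wrist_force: [2.8, -0.3, 3.0]
width: -0.002
grip_force: 1.5
```

Request:
step_arm --commands '[{"fingers":1,"dx":0,"dy":0,"dz":0.002,"roll":0},{"fingers":1,"dx":0,"dy":0,"dz":0.004,"roll":0},{"fingers":1,"dx":0,"dy":0,"dz":0.005,"roll":0},{"fingers":1,"dx":0,"dy":0,"dz":0.005,"roll":0}]'

```text
time: 8.72
tool_pos: [0.4548, 0.1548, 0.0937]
tcp_rot: [2.513, 1.885, -0.001]
wrist_force: [-8.6, -3.0, 26.6]
width: 0.002
grip_force: 13.5
```

Request:
step_arm --commands '[{"fingers":1,"dx":0,"dy":0,"dz":-0.01,"roll":0},{"fingers":1,"dx":0,"dy":0,"dz":-0.05,"roll":0},{"fingers":1,"dx":0,"dy":0,"dz":-0.1,"roll":0},{"fingers":1,"dx":0,"dy":0,"dz":-0.15,"roll":0},{"fingers":1,"dx":0,"dy":0,"dz":-0.18,"roll":0},{"fingers":1,"dx":0,"dy":0,"dz":-0.18,"roll":0}]'

```text
time: 9.48
tool_pos: [0.4556, 0.1552, 0.2725]
tcp_rot: [2.512, 1.885, 0.005]
wrist_force: [-0.4, -0.0, -1.1]
width: -0.003
grip_force: 0.0
```

```bash
python3 - <<'E'
from h import *
print(read_state()["tool_pos"],read_state()["wrist_force"])
ims=[]
for n in("scene","side"):
    im,P,c=cloud(n);ims.append(im)
    h=cv2.cvtColor(im,cv2.COLOR_BGR2HSV);H,S,V=h[...,0],h[...,1],h[...,2]
    b=P[(H>98)&(H<125)&(S>120)&(V>50)];b=b[np.all((b>[.4,.08,.06])&(b<[.52,.25,.15]),1)]
    u=np.array([.960,-.279]);x=(b[:,:2]-[.5635,.1238])@u
    t=b[:,2]>.085;print(n,len(b),np.median(b,0),"slope",np.polyfit(x[t],b[t,2],1))
cv2.imwrite("pics/s4.png",np.hstack([cv2.resize(ims[0][90:290,240:440],(400,400)),cv2.resize(ims[1][120:320,220:420],(400,400))]))
E
```

```text
[0.45555229 0.15518576 0.27253507] [-0.40226293 -0.03306197 -1.10906638]
scene 387 [0.45549983 0.15017978 0.09426095] slope [-0.11390554  0.08069304]
side 642 [0.44146626 0.16363664 0.09318888] slope [0.1019469  0.10525775]
```

View pics/s4.png

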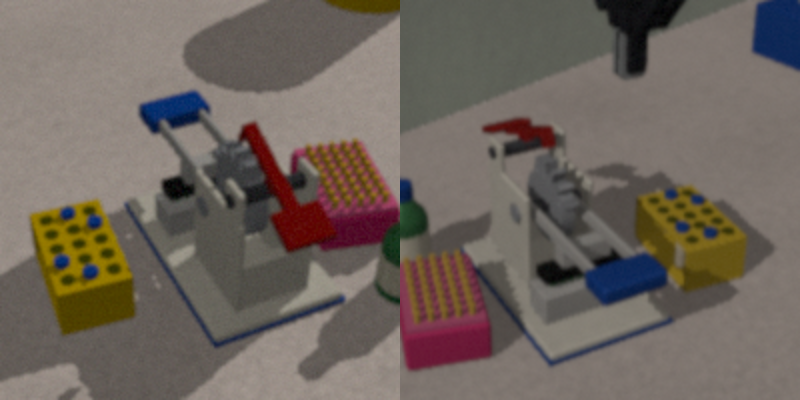

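The grip pad is at 94 mm and level, with the bar on the tube caps. The pawl is freed, the bystanders haven't moved and the arm is clear.

```bash
python3 -c "
from workcell import *
print(finish_job())"
```

```text
the job is handed in; nothing more can be done
None
```

The job is handed in: I pressed the pawl to its stop and it stayed free, then pushed the lever fully down onto the tube caps; the rack, tip box and bottle look unmoved in the last pictures, and the arm finished clear at about 9.5 s.

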